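Half-cover the test strip and start the exposure

TASK

Get a half-covered test strip exposed: with the fingertips, push the strip printer's sprung hood forward all the way to its far stop and let go of it, so that it springs back and catches half way; once it has caught, press the large round button on the timer fully down and let it come up. Do not press the timer's small button, and do not pick up, shift or knock over anything else on the bench.

Things in the scene. Friction and masses are not known exactly. Their poses are not given: they have to be found in the camera images.
- printer: strip printer, fixed to the bench: grey base plate 260 mm (its x) by 170 mm (its y, -65 to +105 mm) by 22 mm thick. Origin on the bench below the line of the hood's travel, at mid length. x is the push direction (roughly away from the robot), y to its left, z up. White paper strip on it, x 0 to 70 mm
- hood_face (a point): centre of the hood's flat upright rear face (nearest the robot), to be pushed along the printer's +x. Hood: aluminium block 100 mm long (ahead of this face), 96 mm wide, from z 24 to 62 mm; this point at z 43 mm. At rest the face is at printer x = -100 mm, y = 0; the base plate (top z 22 mm) reaches 30 mm behind it
- hood (a joint): travel of the hood along printer +x, m: 0 = rear rest (strip uncovered), 0.070 = far stop (strip covered). A spring drives it back with 4 N at 0, 7.5 N at 0.070; drag 25 N per m/s. Let go from beyond about 0.037 it returns only to about 0.035, half way, where the pawl catches it and holds it; from less it goes back to 0
- pawl (a joint): small sprung steel lever flat on the printer's left side (printer x -50 to +55, y 50 to 86, top z 45 mm) that snaps by itself behind an upright pin on the hood's left side. Angle, rad: 0 = closed; the passing pin swings it out. Not to be handled
- timer: exposure timer, fixed to the bench: dark grey box 130 (x) by 170 (y) by 50 mm tall, two grey round push buttons on its top near the robot's side. Origin under its centre, x roughly away from the robot, z up
- start_key_top (a point): centre of the top of the timer's large round button (36 mm across), START; pressed straight down
- start_key (a joint): travel of the large button, m: 0 up, 0.006 fully down (5 N); it springs up again
- focus_key_top (a point): centre of the top of the timer's small round button (18 mm across), not to be pressed; 85 mm from the large one
- focus_key (a joint): travel of the small button, m: 0 up, 0.006 fully down
- loupe: focusing loupe standing upright, 48 mm across, 58 mm tall, 15 to 35 mm clear of the printer's left side. Loose; origin at the centre of its underside. To be left alone
- film_can: upright white film can with a grey lid, 34 mm across, 51 mm tall, close in front of the timer (on the robot's side). Loose; origin at the centre of its underside. To be left alone
- film_can2: a second upright film can of the same size, close beside the right side of the printer. Loose; origin at the centre of its underside. To be left alone
- reel: white film reel (spool) lying flat, 56 mm across, 32 mm tall, just behind the timer (beyond it from the robot). Loose; origin at the centre of its underside. To be left alone
- paper_box: flat white paper box, 130 x 180 x 25 mm, at the right. Loose; origin at the centre of its underside. To be left alone

How it is judged:
By the outcome, as a careful person would: the job done as asked, in the order asked, and still so for the second after the job is handed in, with the robot touching nothing.
It also fails if it takes over 40 s, if anything falls off the work surface, if the arm or the gripper's body presses on something with over 40 N, if the wrist force passes 120 N, or if a joint passes its speed limit or range.

ROBOT

A 6-joint arm with a two-finger parallel gripper is mounted at the origin on the work surface. World frame = base frame: x ahead of the robot, y to its left, z up, the work surface at z = 0. Lengths are in m, angles in rad, forces in N, time in s.
With the tool pointing down it reaches from about 0.2 to 0.875 m from the base axis. Payload 3.4 kg.
Tool frame: the origin (TCP) lies between the finger pads; the fingertips stand 25 mm ahead of it and the grasp point (between the pads) lies 6 mm ahead of it (r.nose_length is the z of the fingertips in the tool frame, in m); z points along the fingers, x is the direction in which the jaws open and shut, and the axes are right-handed (so a half turn about z gives the same grasp; the last joint's range is limited). The gripper opens to 94 mm and grips with 3 to 60 N. Pads are 16 mm wide; open, the fingers measure 119 mm over their backs; the gripper's body (75 mm by 177 mm) begins 78 mm behind the grasp point.
Start: joints at [1.018, 0.276, 1.505, -0, 1.361, -0.121], TCP at [0.241, 0.522, 0.23] pointing down, gripper open.
Joint ranges: [-2.89, 2.89], [-0.75, 2.08], [0.22, 2.7], [-1.18, 4.32], [0.11, 2.71], [-2.7, 2.7]. Speed limits (rad/s): [2.57, 2.57, 3.14, 3.14, 3.14, 3.14].

INTERFACE

Orientations are given as a unit quaternion [w, x, y, z].
In Python, from plant import r, gripper_to, inverse_kinematics, vision, models, telemetry gives the robot as it stands. Calls block until the motion is done:
- r.move_to(position, orientation): joint-space move of the TCP to a pose.
- r.move_l(position, rot=None, vel=0.15, guard=None): straight line of the TCP; rot=None keeps the orientation; vel is the mean speed in m/s. With guard (N) it stops when the force on the tool has changed by that much, and returns True; else False.
- r.movej(angles): joint-space move.
- gripper_to(opening, f_grip=None): finger opening in m; f_grip is the grip in N (None keeps the last); returns when the fingers have stopped.
- r.hold(seconds).
- inverse_kinematics(position, orientation): joint angles nearest the present ones, or None.
- vision.snapshot(name): name is "scene" or "top"; returns the picture (400x640x3 uint8, red, green, blue); there is no depth.
- vision.get_calibration(name): a dict with "fx", "fy", "cx", "cy" (pixels), "D" ([k1, k2, p1, p2, k3] as OpenCV has them; the pictures are not rectified), "position" and "orientation" of the camera in the world. Camera axes: x right, y down, z forward; pixel columns grow to the right and rows downward; lengths in m; the calibration is good to about 2 mm. A picture is of the moment at which its call begins. get_calibration takes no time and is no camera call.
A pose or a line that the arm cannot do raises r.PlanningError and nothing moves.
- r.sign_off(): hands the job in, once; it reports no verdict.
Trained networks look in the newest picture that a camera, given by its name, has taken for a name from the list of things; names that differ only in an ending like _2 or _b are one class to them, and where a whole thing is asked for, a point or a joint stands for the part that bears it (a point fixed in the world has none). Each returns a list of dicts, best first, with "score" (0 to 1); they miss things now and then, are a little off and sometimes report something else, mostly with a low value. They report only what shows in the picture. A call takes as long as a camera call.
- models.boxes_of(thing, camera): "at" ([x, y, z] in m, in world coordinates, good to about 4 mm: the middle of the surface that is visible of it).
- models.regions_of(thing, camera): "pixels" (400x640 bool, what is visible of it).
- models.mark_of(thing, camera): "at" ([x, y, z] in m, in world coordinates, good to about 4 mm: a listed point, or the origin of a listed thing).
Readings, each from a call of its own:
- telemetry.current_t(): time.
- telemetry.current_joints(): joint angles.
- telemetry.current_dq(): joint speeds.
- telemetry.current_joint_efforts(): joint torques, N m.
- telemetry.current_ee_pos(): TCP position.
- telemetry.current_tool_rot(): TCP orientation.
- telemetry.current_wrist_force(): force on the tool from outside, world axes, zero at the start.
- telemetry.current_torque(): the same for the moment, N m.
- telemetry.current_opening(): finger opening in m.
Only numpy, scipy, OpenCV 4.12 (cv2) and the standard library are available. Lean on these libraries where they do the work, as an engineer would, in place of code of your own. Each camera call takes 0.05 s, during which the arm holds its last target.

## Working session

There is one attempt and no reset: what is moved stays moved. The work goes in short steps, each a Python script; the robot and the scene stay as the last script left them, time stands still between calls to the robot, and variables do not carry over. Pictures are saved under pics/ and viewed, and the job is handed in when it is done.

```bash
ls; mkdir -p pics
python3 - <<'E'
from plant import r, vision, models, telemetry
import cv2
for c in ("scene","top"):
    im=vision.snapshot(c); cv2.imwrite(f"pics/{c}0.png",im[:,:,::-1])
    k=vision.get_calibration(c); print(c,k["position"],k["orientation"],k["fx"],k["D"])
    for t in ("printer","hood_face","timer","start_key_top","focus_key_top","loupe","film_can","reel","paper_box"):
        print(t,[(d["at"].round(3).tolist() if hasattr(d["at"],"round") else d["at"],round(d["score"],2)) for d in models.mark_of(t,c)])
print(telemetry.current_t(), r.nose_length, telemetry.current_tool_rot())
E
```

```text
pics
scene [ 1.1833466  -0.54024295  0.67765753] [-0.39809918  0.79849762  0.40375086 -0.20224698] 374.60094603373454 [0.02996198 0.         0.         0.         0.        ]
printer [([0.6102, -0.1785, -0.0032], 0.72)]
hood_face [([0.5151, -0.211, 0.0465], 0.79), ([0.6985, 0.1457, -0.0024], 0.74)]
timer [([0.6041, 0.2129, -0.0027], 0.72)]
start_key_top [([0.5703, 0.1857, 0.0724], 0.6)]
focus_key_top [([0.5167, -0.2109, 0.0461], 0.61), ([0.5696, 0.1888, 0.0729], 0.52), ([0.5917, 0.2663, 0.073], 0.5)]
loupe [([0.5721, -0.0276, 0.0029], 0.9)]
film_can [([0.6786, -0.2724, -0.0041], 0.86), ([0.5177, 0.2842, 0.0025], 0.57)]
reel [([0.6982, 0.1469, -0.0043], 0.55)]
paper_box [([0.4107, -0.5214, 0.0014], 0.59)]
top [ 0.44887463 -0.1026317   1.21099689] [ 0.03228734 -0.70103481  0.71193134 -0.02571942] 445.54401738963867 [-0.11796681  0.          0.          0.          0.        ]
printer []
hood_face [([0.5137, -0.2133, 0.0466], 0.98)]
timer [([0.6058, 0.2157, 0.002], 0.79)]
start_key_top [([0.5739, 0.186, 0.0688], 0.51)]
focus_key_top [([0.5899, 0.2674, 0.0731], 0.45)]
loupe [([0.5687, -0.0286, -0.0007], 0.68)]
film_can [([0.6769, -0.2705, 0.0028], 0.72), ([0.5163, 0.2846, -0.005], 0.57)]
reel [([0.6963, 0.1465, 0.0019], 0.89)]
paper_box [([0.409, -0.5203, -0.0005], 0.85)]
1.0 0.025 [-1.14724445e-05  8.42157237e-01  5.39232034e-01  5.13964258e-05]
```

View pics/scene0.png

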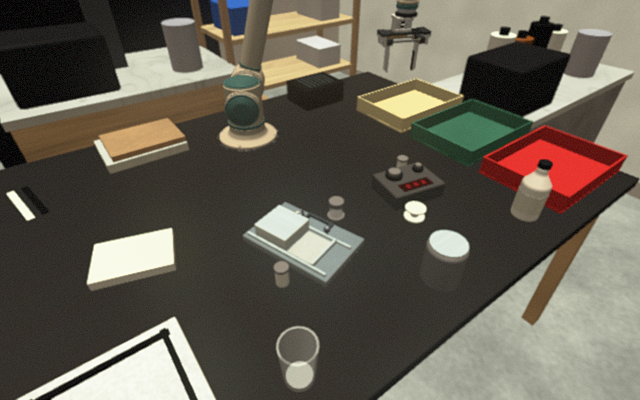

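View pics/top0.png

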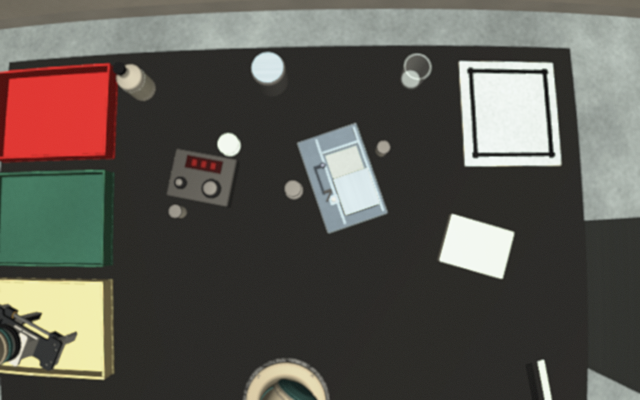

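The scene view shows the printer around (303,240), the timer at (408,182), the loupe at (336,207) and cans at (282,273) and (402,162). In the top view the printer is centred at (342,178), with the hood at its lower end. START, the large button, is at (210,188) and FOCUS, the small one, at (180,183). The network marks match these, so next I'll get the printer's yaw precisely from its outline.

```bash
cat > h.py <<'E'
import numpy as np, cv2
from scipy.spatial.transform import Rotation as R
from plant import vision
def cam(c):
    k=vision.get_calibration(c); q=k["orientation"]; 
    return np.array([[k["fx"],0,k["cx"]],[0,k["fy"],k["cy"]],[0,0,1]]),np.array(k["D"]),R.from_quat([q[1],q[2],q[3],q[0]]).as_matrix(),np.array(k["position"])
def toplane(c,px,z):
    K,D,M,p=cam(c); u=cv2.undistortPoints(np.float64(px).reshape(-1,1,2),K,D).reshape(-1,2)
    d=np.c_[u,np.ones(len(u))]@M.T; return p+d*((z-p[2])/d[:,2])[:,None]
def proj(c,P):
    K,D,M,p=cam(c); return cv2.projectPoints(np.float64(P).reshape(-1,1,3),cv2.Rodrigues(M.T)[0],-M.T@p,K,D)[0].reshape(-1,2)
E
python3 - <<'E'
from h import *
from plant import models
for c in ("top","scene"):
    vision.snapshot(c)
    for t in("printer","hood","timer","start_key"):
        g=models.regions_of(t,c)
        for d in g[:2]:
            m=d["pixels"].astype(np.uint8); print(c,t,round(d["score"],2),m.sum(),[round(v.mean(),1) for v in np.nonzero(m)[::-1]])
            if c=="top":
                cs=max(cv2.findContours(m,0,1)[0],key=cv2.contourArea).reshape(-1,2)
                for z in {"printer":[.022],"hood":[.062],"timer":[.05],"start_key":[.06,.07]}[t]:
                    w=toplane(c,cs,z)[:,:2]; print(z,cv2.minAreaRect((w*1000).astype(np.float32)))
    for k in("start_key_top","focus_key_top","hood_face"):
        print(k,[(np.round(d["at"],4).tolist(),round(d["score"],2)) for d in models.mark_of(k,c)])
im=cv2.cvtColor(vision.snapshot("top"),cv2.COLOR_RGB2BGR)
cv2.imwrite("pics/topc.png",cv2.resize(im[100:250,150:410],None,fx=3,fy=3,interpolation=cv2.INTER_CUBIC))
E
```

```text
top printer 0.98 6161 [np.float64(341.5), np.float64(177.6)]
0.022 ((601.7607421875, -160.24359130859375), (262.5775451660156, 174.93264770507812), 18.231847763061523)
top hood 0.82 1585 [np.float64(354.3), np.float64(192.0)]
0.062 ((554.8614501953125, -181.58828735351562), (104.2647705078125, 123.82093811035156), 17.464853286743164)
top hood 0.42 151 [np.float64(209.7), np.float64(187.6)]
0.062 ((574.8515625, 187.03933715820312), (35.954437255859375, 32.72770690917969), 63.22230911254883)
top timer 0.68 3240 [np.float64(203.1), np.float64(177.5)]
0.05 ((604.0464477539062, 209.43592834472656), (180.57666015625, 133.42283630371094), 78.14330291748047)
top start_key 0.69 3145 [np.float64(203.1), np.float64(177.6)]
0.06 ((601.799560546875, 207.46304321289062), (178.59414672851562, 129.61727905273438), 78.74372100830078)
0.07 ((600.4710083007812, 204.76889038085938), (177.04246520996094, 128.4912109375), 78.74371337890625)
top start_key 0.61 122 [np.float64(209.6), np.float64(187.8)]
0.06 ((573.5452270507812, 188.32363891601562), (31.872028350830078, 29.325529098510742), 0.27933546900749207)
0.07 ((572.4620361328125, 185.79579162597656), (31.595163345336914, 29.070730209350586), 0.279440313577652)
start_key_top [([0.5767, 0.1848, 0.0722], 0.56), ([0.5891, 0.2703, 0.0722], 0.34)]
focus_key_top [([0.5898, 0.268, 0.0735], 0.37)]
hood_face [([0.5129, -0.2146, 0.0452], 0.86), ([0.5782, 0.185, 0.0721], 0.57)]
scene printer 0.84 5417 [np.float64(303.7), np.float64(241.6)]
scene timer 0.57 2291 [np.float64(407.1), np.float64(184.5)]
scene start_key 0.56 99 [np.float64(394.3), np.float64(171.6)]
start_key_top [([0.5159, -0.2126, 0.0477], 0.68)]
focus_key_top [([0.5933, 0.2681, 0.0737], 0.48)]
hood_face [([0.5156, -0.2111, 0.0445], 0.55)]
```

View pics/topc.png

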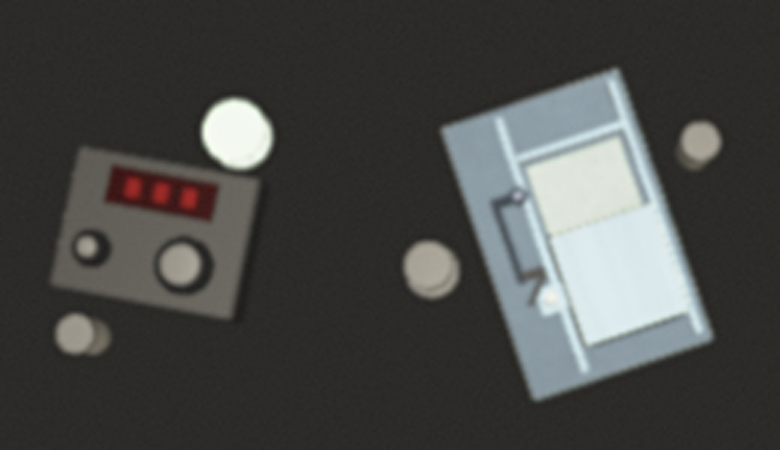

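The outline gives a yaw of about 18.2° and a hood face at about (0.514,-0.212), which agrees with the marks. I'll close the fingers, approach behind the face and find contact under guard.

```bash
cat >> h.py <<'E'
yaw=np.radians(18.2); ex=np.array([np.cos(yaw),np.sin(yaw),0]); ey=np.array([-ex[1],ex[0],0])
face=np.array([.514,-.212,0])
def down(xa):  # tool z down, tool x at world angle xa
    q=(R.from_euler('z',xa)*R.from_euler('x',np.pi)).as_quat(); return np.array([q[3],q[0],q[1],q[2]])
E
python3 - <<'E'
from h import *
from plant import *
T=telemetry
gripper_to(0.0)
j0=np.array(T.current_joints()); best=None
P=face-ex*.055
for s in(1,-1):
    q=down(yaw+s*np.pi/2); j=inverse_kinematics(P+[0,0,.2],q); print(s,np.round(j,2) if j is not None else None)
    if j is not None and (best is None or np.abs(j-j0).max()<best[0]): best=(np.abs(j-j0).max(),q)
r.move_to(P+[0,0,.2],best[1])
r.move_l(P+[0,0,.062],vel=.15)
print(T.current_t(),T.current_ee_pos(),T.current_wrist_force(),T.current_opening())
print(r.move_l(face+ex*.01+[0,0,.062],vel=.03,guard=2))
p=np.array(T.current_ee_pos()); print(p,(p-face)@ex,(p-face)@ey,T.current_wrist_force(),T.current_t())
for c in("scene","top"): 
    im=vision.snapshot(c)[:,:,::-1]; 
    im=im[180:300,220:400] if c=="scene" else im[100:260,260:420]
    cv2.imwrite(f"pics/{c}1.png",cv2.resize(im,None,fx=4,fy=3.7 if c=="top" else 4,interpolation=cv2.INTER_CUBIC))
E
```

```text
1 [-0.6   0.21  1.68  0.    1.26 -2.48]
-1 [-0.6   0.21  1.68 -0.    1.26  0.66]
7.1 [ 0.46241034 -0.22951459  0.06270209] [-0.13032749  0.86446285  0.93096568] 0.00025574454005888696
True
[ 0.50370479 -0.21521197  0.06164056] -0.010783374366289136 0.0001642761688225671 [ 0.11301809 -0.76111958  0.55774463] 8.5083
```

View pics/scene1.png

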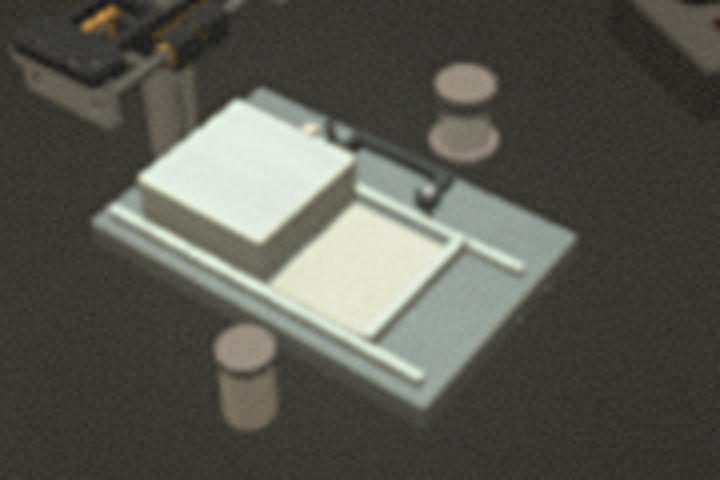

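View pics/top1.png

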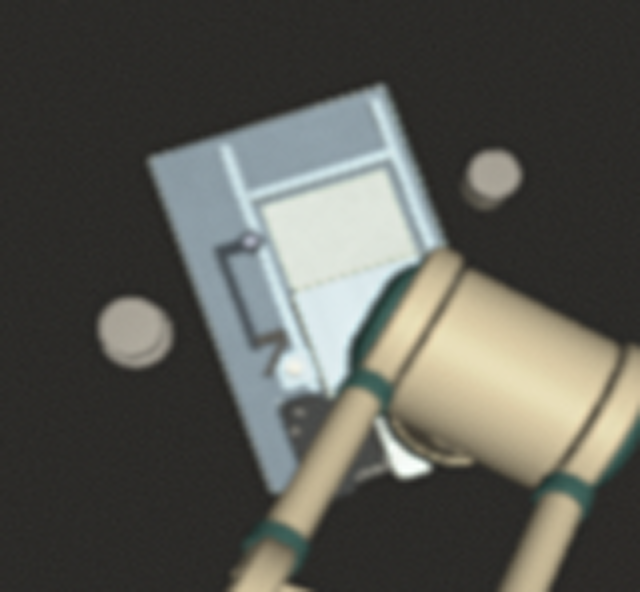

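The scene view shows the fingers right at the hood's rear face near (150,160) in the crop, clear of everything else. The guard tripped at about the expected contact point. Next is the push to the stop.

Run:
```python
from h import *
from plant import *
T=telemetry
c=face-ex*.0105+[0,0,.062]
def rep(s):
    p=np.array(T.current_ee_pos()); print(s,round((p-c)@ex,4),p.round(4),"Fx",np.round(np.array(T.current_wrist_force())@ex,2),T.current_t())
r.move_l(c+ex*.03,vel=.06); rep("mid")
r.move_l(c+ex*.06,vel=.06); rep("60")
print(r.move_l(c+ex*.095,vel=.025,guard=14)); rep("stop")
im=vision.snapshot("scene")[180:300,220:400,::-1]
cv2.imwrite("pics/scene2.png",cv2.resize(im,None,fx=4,fy=4,interpolation=cv2.INTER_CUBIC))
```

```text
mid 0.0281 [ 0.5306 -0.2061  0.0613] Fx -5.07 9.2583
60 0.0573 [ 0.5584 -0.197   0.0613] Fx -7.52 9.9083
True
stop 0.0677 [ 0.5683 -0.1938  0.0611] Fx -7.18 10.7
```

View pics/scene2.png

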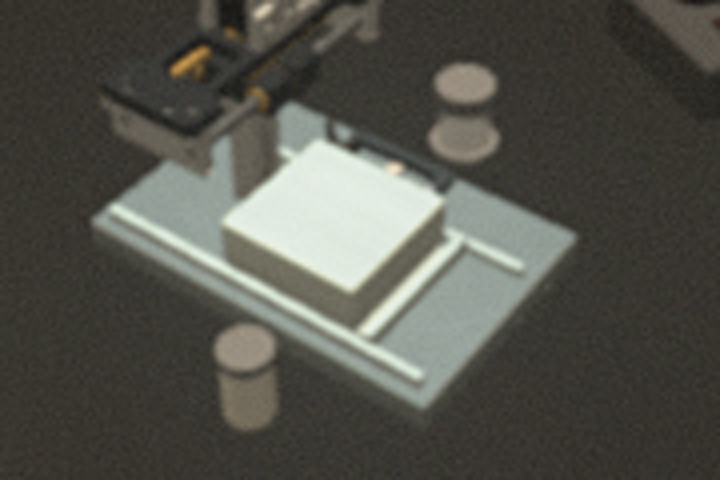

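The hood covers the strip and its front edge is at the end bar, around (400,290). The residual force equals the spring load, so I'll press once more to confirm the stop, then let go.

Run:
```python
from h import *
from plant import *
T=telemetry
c=face-ex*.0105+[0,0,.062]
def rep(s):
    p=np.array(T.current_ee_pos()); print(s,round((p-c)@ex,4),p.round(4),"Fx",np.round(np.array(T.current_wrist_force())@ex,2),T.current_t())
print(r.move_l(c+ex*.09,vel=.02,guard=22)); rep("stop2")
r.move_l(c-ex*.03,vel=.3); rep("back")
r.hold(.3)
im=vision.snapshot("scene")[180:300,220:400,::-1]
cv2.imwrite("pics/scene3.png",cv2.resize(im,None,fx=4,fy=4,interpolation=cv2.INTER_CUBIC))
print(models.mark_of("hood_face","scene"),face+ex*.035)
```

```text
True
stop2 0.0678 [ 0.5683 -0.1937  0.0611] Fx -7.83 11.4167
back -0.0298 [ 0.4758 -0.2249  0.0622] Fx 0.06 11.9
[{'at': [0.5479, -0.2003, 0.0448], 'score': 0.6}] [ 0.54724902 -0.20106828  0.        ]
```

View pics/scene3.png

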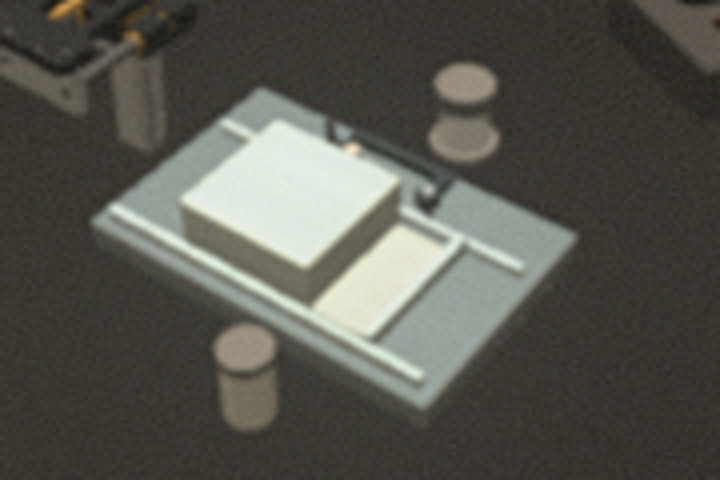

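The hood sprang back and caught: its face is at travel ≈0.035 and about half the strip is visible. Both pushes ended at the same position, so that was the stop. Now the START button.

Run:
```python
from h import *
from plant import *
T=telemetry
r.move_l(np.array(T.current_ee_pos())+[0,0,.14],vel=.25)
B=np.array([.573,.186,0])
j0=np.array(T.current_joints()); base=np.arctan2(B[1],B[0]); c=[]
for s in(1,-1):
    q=down(base+s*np.pi/2); j=inverse_kinematics(B+[0,0,.2],q)
    if j is not None: c.append((np.abs(j-j0).max(),q))
q=min(c,key=lambda a:a[0])[1]
r.move_to(B+[0,0,.2],q)
r.move_l(B+[0,0,.115],vel=.15); r.hold(.2)
print(T.current_t(),T.current_ee_pos(),T.current_wrist_force())
print(r.move_l(B+[0,0,.08],vel=.015,guard=2.5)); print("contact tip z",T.current_ee_pos()[2]-.025,T.current_wrist_force())
im=vision.snapshot("scene")[120:240,340:500,::-1]
cv2.imwrite("pics/scene4.png",cv2.resize(im,None,fx=4,fy=4,interpolation=cv2.INTER_CUBIC))
print(T.current_t())
```

```text
15.4833 [0.57382575 0.18607523 0.1162319 ] [-0.84721436 -0.17402043 -0.69373799]
True
contact tip z 0.0693837534594943 [ 1.04900813 -0.64131313  3.42790098]
16.9
```

View pics/scene4.png

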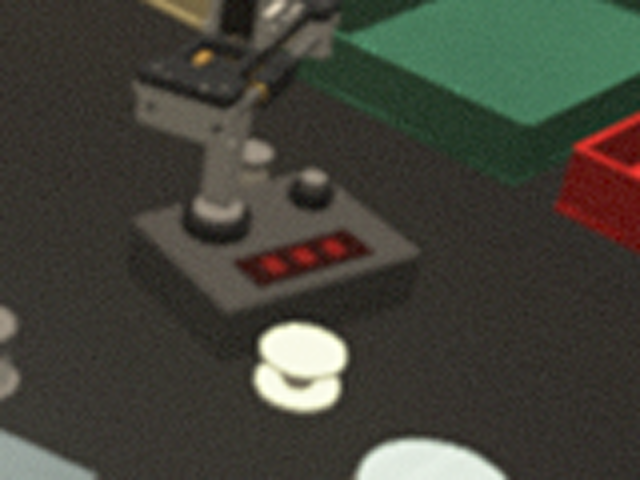

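The fingertips sit on the large button at (218,215) in the crop. The small button at (313,185) and the film can are clear. Pressing.

Run:
```python
from h import *
from plant import *
T=telemetry
p=np.array(T.current_ee_pos()); 
print(r.move_l([p[0],p[1],.074],vel=.012,guard=14)); print("tip z",T.current_ee_pos()[2]-.025,T.current_wrist_force())
r.hold(.3); print("held",T.current_ee_pos()[2]-.025,T.current_wrist_force())
r.move_l([p[0],p[1],.20],vel=.15); r.hold(.5)
print(T.current_ee_pos(),T.current_wrist_force(),T.current_t())
im=vision.snapshot("scene")[:,:,::-1]
print([(np.round(d["at"],3),round(d["score"],2)) for k in("hood_face","start_key_top","loupe","film_can","reel","paper_box") for d in models.mark_of(k,"scene")[:2]])
cv2.imwrite("pics/scene5.png",cv2.resize(im[120:310,220:480],None,fx=3,fy=3,interpolation=cv2.INTER_CUBIC))
```

```text
True
tip z 0.06632754134116828 [ 0.05744451 -0.62049063  4.57956181]
held 0.06626826385505044 [-1.58948625 -0.70027397  5.22309834]
[0.57295805 0.18599936 0.1998266 ] [-0.25855155  0.38667742  0.95491401] 19.25
[(array([ 0.546, -0.203,  0.046]), 0.69), (array([0.573, 0.184, 0.072]), 0.47), (array([ 0.698,  0.144, -0.003]), 0.32), (array([ 0.574, -0.026, -0.   ]), 0.8), (array([ 0.677, -0.272, -0.004]), 0.89), (array([0.516, 0.287, 0.003]), 0.39), (array([ 0.696,  0.142, -0.007]), 0.58), (array([ 0.413, -0.52 ,  0.001]), 0.88)]
```

View pics/scene5.png

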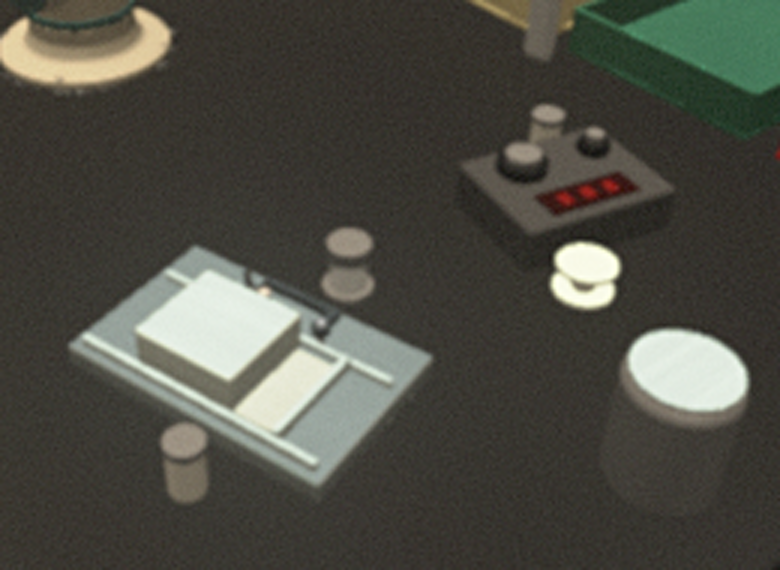

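The hood is still caught half way, START is up again, and everything else is where it was. The press tripped the 14 N guard, which a 5 N button can only do when it's bottomed, so I'm handing in.

```bash
python3 -c "
from plant import r,telemetry
r.sign_off(); print(telemetry.current_t())"
```

```text
the job is handed in; nothing more can be done
the job is handed in; nothing more can be done
```

I pushed the hood to its far stop with closed fingertips and let it go. It sprang back and caught half way. I then pressed the large START button fully down once, lifted clear and handed in; the clock read 19.25 s just before the final check picture.

- **Far stop:** two guarded pushes (14 N and 22 N) both ended at 67–68 mm past first contact, within a few millimetres of the 70 mm travel. The first contact reading could be off by about that much.
- **Hood catch:** the hood face was at about 0.034 m of travel right after release and again after the button press. The last picture shows half the strip uncovered.
- **Button press:** the fingertips went down to z of about 66 mm, from a top at about 72 mm, and tripped the 14 N guard. That is well above the 5 N needed for full travel. The button looked up again afterwards.
- **Other objects:** FOCUS was not touched. The loupe, both film cans, the reel and the paper box are within 5 mm of where they were first measured, about the detection error. The robot ended clear of everything.

No check failed. Some of the network's low-score matches confused the buttons with other parts, so I discarded those after comparing them with the pictures.

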